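Point out the two suspect parts on an opened unit

ROBOT

A 6-joint arm with a two-finger parallel gripper is mounted at the origin on the work surface. World frame = base frame: x ahead of the robot, y to its left, z up, the work surface at z = 0. Lengths are in m, angles in rad, forces in N, time in s.
With the tool pointing down it reaches from about 0.375 to 0.9 m from the base axis. Payload 3.1 kg.
Tool frame: the origin (TCP) lies midway between the tips of the shut fingers; the grasp point (between the pads) lies 19 mm behind it; x points along the fingers, y is the direction in which the jaws open and shut, and the axes are right-handed (so a half turn about x gives the same grasp; the last joint's range is limited). The gripper opens to 85 mm and grips with 20 to 120 N. Pads are 22 mm wide; open, the fingers measure 114 mm over their backs; the gripper's body (76 mm by 85 mm) begins 54 mm behind the grasp point. The pads swing forward as they close: fully open they stand 13 mm farther back than shut.
Start: joints at [-0.178, 0.527, 1.433, -0, 1.181, -0.178], TCP at [0.625, 0, 0.231] pointing down, gripper open.
Joint ranges: [-3.08, 3.08], [-0.75, 2.2], [0.22, 2.44], [-1.43, 4.57], [0, 2.65], [-2.85, 2.85]. Speed limits (rad/s): [2.79, 2.79, 3.14, 3.14, 3.14, 3.14].

INTERFACE

Orientations are given as a unit quaternion [x, y, z, w].
In Python, from station import manip gives the robot as it stands.
- The arm moves only by the tool carry_out, never from a script. Its argument "commands" is a list that holds one entry, the list of rows, each a list of 7 numbers: the shift along the tool's x, y, z in units of 25 mm (1.0 is 25 mm), then the turn, a rotation vector about the tool's x, y, z in units of 5 degrees (1.0 is 5 degrees), then the finger opening in mm, from 0 to 85.4. A call has exactly 5 rows; each row is the pose to reach, as a shift and turn from the pose commanded when the call began, along the tool's axes at that moment; what a row does not reach only later rows make up. A row lasts 1/10 s, in which the tool goes at most 50 mm and 8.59 degrees, less where a joint would pass 70% of its speed; a pose out of reach is approached as far as the arm can. A call with a gripper value outside its range is refused whole. The fingers move at their own pace and stop on an object; "force" is the grip in N (left out, the last holds). Time passes only in rows, so rows that repeat a pose let the fingers close, or fill a call up. It gives the time, the measured TCP pose, the force and the opening at its end, in the units of the state.
- manip.sense(): the state, without advancing time (a new reading comes with each control period).
- manip.snapshot(name): name is "scene" or "side" or "wrist"; returns a dict with "image" (384x512x3 uint8, red, green, blue), "fx", "fy", "cx", "cy" (pixels), "rvec" (rotation vector, rad) and "tvec" (3), from world to camera coordinates, as OpenCV has them. Camera axes: x right, y down, z forward; pixel columns grow to the right and rows downward; lengths in m; the calibration is good to about 2 mm. A picture is of the moment at which its call begins. There is no depth.
- manip.sign_off(): hands the job in, once; it reports no verdict.
The state is a dict: "t": time; "q": joint angles; "qd": joint speeds; "tau": joint torques, N m; "tcp_pos": TCP position; "tool_rot": TCP orientation; "force": force on the tool from outside, world axes, zero at the start; "ft_torque": the same for the moment, N m; "finger_gap": opening from 0.0 (shut) to 1.0 (fully open).
Only numpy, scipy, OpenCV 4.12 (cv2) and the standard library are available. Lean on these libraries where they do the work, as an engineer would, in place of code of your own. Each camera call takes 0.05 s, during which the arm holds its last target.

TASK

The board in the opened metal unit is to be repaired: first switch the bench off by pressing the button of the grey isolator box all the way down. Then show a colleague the two suspect parts: with the fingers straight down, point at the tallest of the three round capacitors from a couple of centimetres above its top and keep still there for at least two seconds, then point at the finned heat sink in the same way, and finally raise the hand a good hand's breadth above the board parts. Touch nothing on the unit, point at none of its other parts on the way (cross the board high), and leave the loose things where they are.

Things in the scene. Friction and masses are not known exactly. Their poses are not given: they have to be found in the camera images.
- chassis: the opened unit, fixed: a bare metal tray 230 (its x) x 300 (its y) x 40 mm carrying a green circuit board whose top is 46 mm above the table, with low chips and connectors (up to 10 mm above the board). Origin: centre of its underside, on the table. It may be turned. Six tall parts stand on the board in two rows along its y (at about x = -55 and +55 mm, some 80 mm apart): the capacitors in the row nearer the robot, the other three in the far row, each row in any order.
- cap_tall: the tallest capacitor: upright black cylinder with a bare metal top, 24 mm diameter, 46 mm tall, fixed on the board. Origin: centre of its underside, on the board; z up.
- cap_short: short capacitor, same look, 24 mm diameter, 26 mm tall, fixed. Origin: centre of its underside, on the board.
- cap_wide: wide capacitor, same look, 35 mm diameter, 30 mm tall, fixed. Origin: centre of its underside, on the board.
- heatsink: the finned heat sink: dark metal block 40 x 40 mm, 34 mm tall, with six upright fins open to the top, fixed. Origin: centre of its underside, on the board; z up.
- transformer: transformer, 44 x 44 mm, 34 mm tall: a dark core bar across a light winding on a black foot, no fins, fixed. Origin: centre of its underside, on the board.
- relay: relay, plain white block 32 x 24 mm, 26 mm tall, fixed. Origin: centre of its underside, on the board.
- off_button_top (a point): centre of the top face of the isolator's push button: a black disc of 32 mm diameter that faces up, on top of the isolator, a fixed grey box 100 x 80 x 50 mm beside the unit, to its left or right. It is pressed straight down.
- off_button (a joint): travel of that button in m: 0 released, 0.006 fully down (about 5 N, spring return); counts as pressed from 0.004.
- fan: loose square fan, black, standing upright on the side of the unit away from the isolator, 25 x 60 x 60 mm tall. Origin: centre of its underside. Leave alone.
- screwdriver: loose screwdriver with a green handle lying to the left of the unit, towards its far side, up to about 35 mm high. Leave alone.
- meter: loose red hand-held meter lying to the right of the unit, towards its far side, 80 x 170 x 32 mm. Origin: centre of its underside. Leave alone.
Not all that is in view belongs to the job. Of the things shaped like the part that bears off_button_top, the grey one is meant.

How it is judged:
By the outcome, as a careful person would: the job done as asked, in the order asked, and still so for the second after the job is handed in, with the robot touching nothing.
It also fails if it takes over 64 s, if anything falls off the work surface, if the arm or the gripper's body presses on something with over 40 N, if the wrist force passes 120 N, or if a joint passes its speed limit or range.

## Working session

There is one attempt and no reset: what is moved stays moved. The work goes in short steps, Python scripts to look and compute and a tool call to move; the robot and the scene stay as the last step left them, time stands still between calls to the robot, and variables do not carry over. Pictures are saved under pics/ and viewed, and the job is handed in when it is done.

Besides the shell and the picture viewer there is one more tool, called as name(argument=value, ...), one argument or row to a line, values as JSON. carry_out: Moves the arm, as the interface text tells. Its arguments: {"type":"object","properties":{"commands":{"type":"array"},"force":{"type":"number"}},"required":["commands"]}

```bash
mkdir -p pics; ls; cat > h.py <<'E'
import numpy as np, cv2, pickle
from station import manip
def snap(n,f):
    s=manip.snapshot(n); pickle.dump(s,open(f'pics/{f}.pkl','wb')); cv2.imwrite(f'pics/{f}.png',s['image'][:,:,::-1]); return s
def load(f): return pickle.load(open(f'pics/{f}.pkl','rb'))
def crop(f,x0,y0,x1,y1,k,o):
    im=load(f)['image'][y0:y1,x0:x1,::-1]; cv2.imwrite(f'pics/{o}.png',cv2.resize(im,None,fx=k,fy=k,interpolation=cv2.INTER_CUBIC))
def at(s,u,v,z):
    R=cv2.Rodrigues(np.array(s['rvec'],float))[0]; t=np.array(s['tvec'],float).ravel()
    d=R.T@np.array([(u-s['cx'])/s['fx'],(v-s['cy'])/s['fy'],1]); c=-R.T@t
    return c+d*(z-c[2])/d[2]
def proj(s,p):
    R=cv2.Rodrigues(np.array(s['rvec'],float))[0]; q=R@np.array(p)+np.array(s['tvec']).ravel()
    return np.array([s['fx']*q[0]/q[2]+s['cx'],s['fy']*q[1]/q[2]+s['cy']])
E
python3 - <<'E'
from h import *
for n in ("scene","side","wrist"):
    s=snap(n,n+'1'); R=cv2.Rodrigues(np.array(s['rvec'],float))[0]; print(n,-R.T@np.array(s['tvec']).ravel())
s=manip.sense(); print({k:np.round(s[k],3) for k in s})
E
```

```text
pics
scene [ 1.16935508 -0.45233124  1.05445276]
side [ 0.20305642 -0.70548001  0.55109674]
wrist [0.62458222 0.08261692 0.37460759]
{'t': np.float64(0.15), 'q': array([-0.178,  0.528,  1.434,  0.   ,  1.181, -0.179]), 'qd': array([ 0.002, -0.003, -0.004,  0.   ,  0.001, -0.   ]), 'tau': array([ 1.0000e-03, -4.4274e+01, -1.7828e+01, -0.0000e+00,  6.0000e-03,
       -0.0000e+00]), 'tcp_pos': array([0.624, 0.   , 0.231]), 'tool_rot': array([ 0.5  ,  0.501, -0.5  ,  0.5  ]), 'force': array([ 0.423, -0.604, -0.039]), 'ft_torque': array([ 0.018,  0.018, -0.011]), 'finger_gap': np.float64(1.005)}
```

View pics/scene1.png

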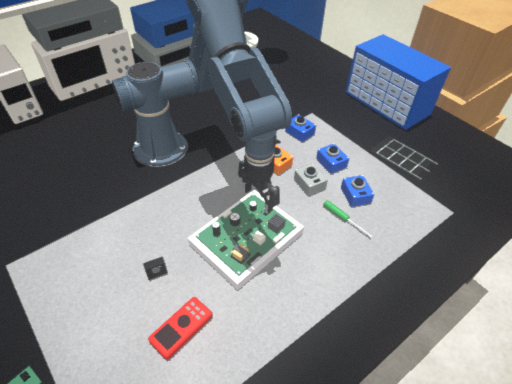

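View pics/side1.png

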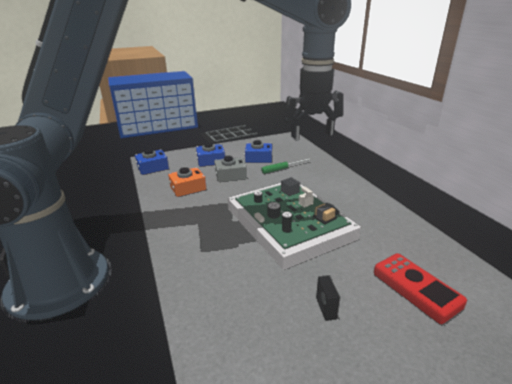

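View pics/wrist1.png

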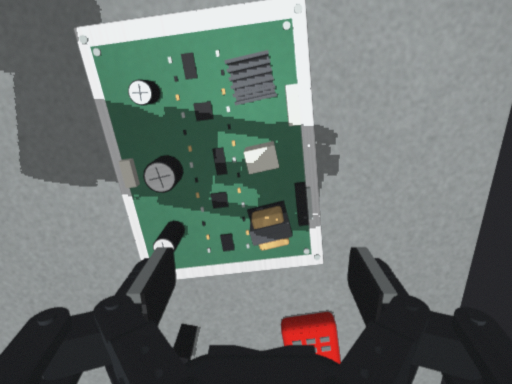

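```bash
python3 - <<'E'
from h import *
crop('side1',220,130,370,260,5,'c1')
crop('scene1',185,105,385,285,4,'c2')
E
```

```text
(no output)
```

View pics/c1.png

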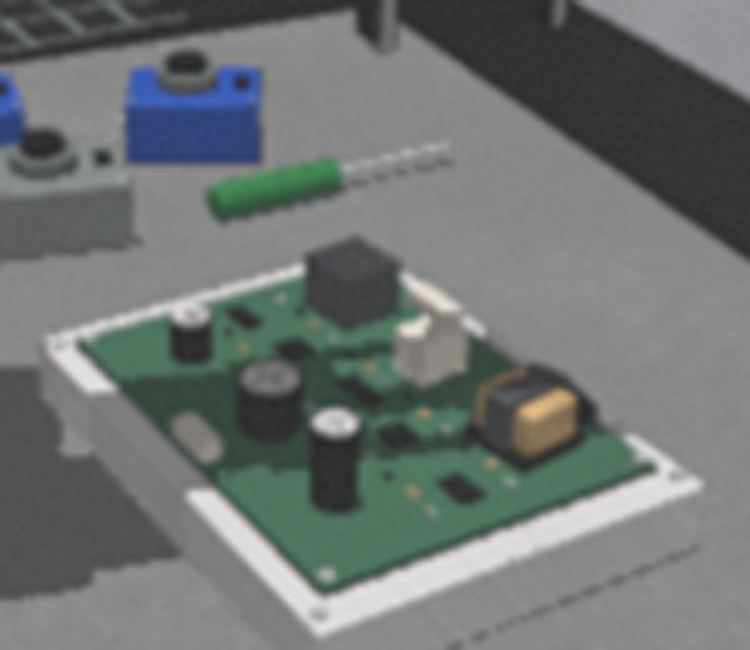

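View pics/c2.png

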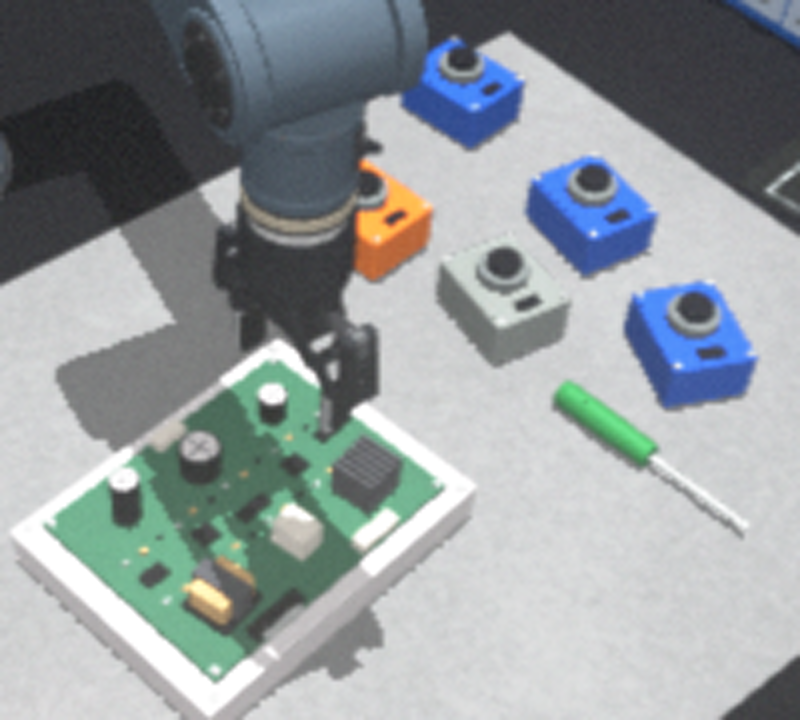

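Candidates for isolator: grey at scene (311,172), orange (277,160), blues (303,121), (333,151), (359,184). The grey one is meant. Capacitors in scene are tall (216,226), wide (235,219) and short (253,205); the southmost, slim and highest, is cap_tall. In the far row, the heat sink with visible fins is at (277,221), the white relay at (259,237) and the transformer at (241,255).

```bash
python3 - <<'E'
from h import *
S={k:load(k+'1') for k in('scene','side','wrist')}
def tri(obs):
    A=[];b=[];
    for k,(u,v) in obs.items():
        s=S[k];R=cv2.Rodrigues(np.array(s['rvec'],float))[0];P=np.c_[R,np.array(s['tvec']).ravel()]
        x,y=(u-s['cx'])/s['fx'],(v-s['cy'])/s['fy']
        A+= [x*P[2]-P[0],y*P[2]-P[1]]
    A=np.array(A); X=np.linalg.lstsq(A[:,:3],-A[:,3],rcond=None)[0]
    print(X.round(4),{k:(proj(S[k],X)-o).round(1).tolist() for k,o in obs.items()})
tri(dict(scene=(216.3,225.3),side=(287.2,214.4)))
tri(dict(scene=(216.3,225.3),side=(287.2,214.4),wrist=(164,245)))
tri(dict(scene=(277.3,220),side=(290.6,181.2)))
tri(dict(scene=(277.3,220),side=(290.6,181.2),wrist=(251,78)))
tri(dict(scene=(310.8,171),side=(228.6,158.6)))
for k,p,z in(('tall',(164,245),.092),('hs',(251,78),.080)): print(k,at(S['wrist'],*p,z))
print('hs',at(S['scene'],277.3,220,.08),at(S['side'],290.6,181.2,.08))
print('btn',[at(S['scene'],310.8,171,z).round(4) for z in(.055,.06,.065,.07)])
# chassis corners from wrist rim z=.04
for p in((79,28),(302,2),(322,263),(147,282)): print(p,at(S['wrist'],*p,.04).round(3))
print('relay',at(S['wrist'],262,157,.072),'short',at(S['wrist'],140,92,.072),'wide',at(S['wrist'],159,177,.076))
crop('wrist1',60,0,340,290,2.7,'c3')
E
```

```text
[ 0.5237 -0.0779  0.088 ] {'scene': [-0.1, 0.4], 'side': [-0.4, -0.4]}
[ 0.5223 -0.0782  0.0887] {'scene': [-0.4, 0.0], 'side': [-0.8, -0.4], 'wrist': [2.1, -0.1]}
[0.6167 0.0913 0.0768] {'scene': [-0.2, 0.8], 'side': [-0.6, -0.7]}
[0.6158 0.0901 0.0774] {'scene': [-0.6, 0.7], 'side': [-0.7, -0.6], 'wrist': [1.6, -0.9]}
[0.5094 0.3413 0.0631] {'scene': [-0.0, 0.4], 'side': [-0.3, -0.4]}
tall [ 0.52120057 -0.07640911  0.092     ]
hs [0.61433548 0.08923394 0.08      ]
hs [0.61636396 0.0920308  0.08      ] [0.61378092 0.08162394 0.08      ]
btn [array([0.5024, 0.3495, 0.055 ]), array([0.5057, 0.3455, 0.06  ]), array([0.5091, 0.3415, 0.065 ]), array([0.5124, 0.3374, 0.07  ])]
(79, 28) [0.443 0.137 0.04 ]
(302, 2) [0.663 0.159 0.04 ]
(322, 263) [ 0.701 -0.131  0.04 ]
(147, 282) [ 0.474 -0.16   0.04 ]
relay [0.62442302 0.01367025 0.072     ] short [0.50801201 0.07690363 0.072     ] wide [ 0.51837144 -0.00645878  0.076     ]
```

View pics/c3.png

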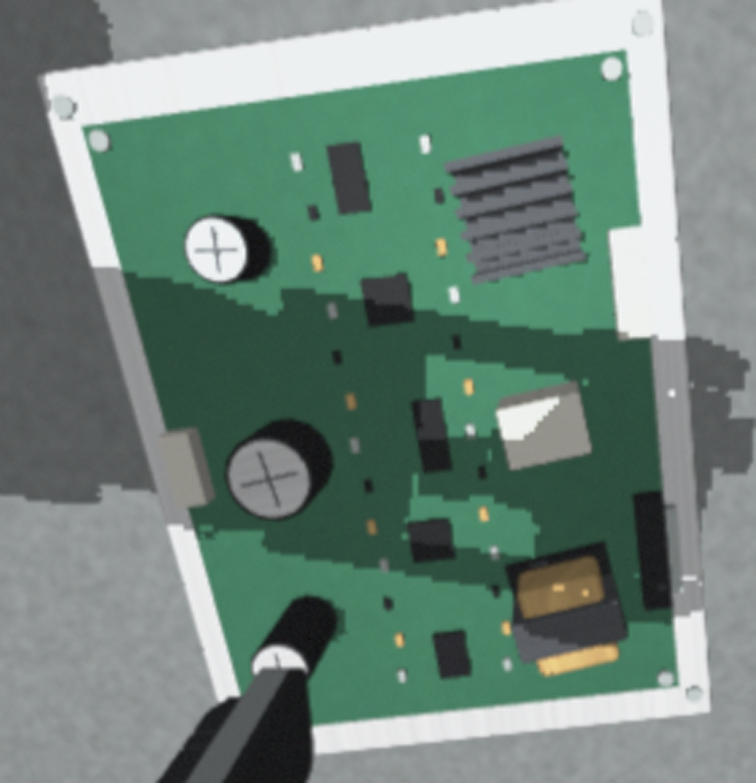

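carry_out(
  commands=[
    [[-0.4,-0.4,-1.2,0,0,0,0],[-0.8,-0.9,-2.6,0,0,0,0],[-0.8,-1.4,-4.0,0,0,0,0],[-0.8,-1.9,-5.4,0,0,0,0],[-0.8,-2.3,-6.8,0,0,0,0]],
  ],
  force=40,
)

```text
t: 0.65
tcp_pos: [0.5664, 0.1713, 0.2511]
tool_rot: [-0.5, -0.5, 0.5, -0.5]
force: [0.1, 0.7, -0.5]
finger_gap: 0.142
```

carry_out(
  commands=[
    [[0,-0.5,-1.5,0,0,0,0],[0,-1.0,-3.0,0,0,0,0],[0,-1.6,-4.5,0,0,0,0],[0,-2.1,-6.0,0,0,0,0],[0,-2.32,-6.8,0,0,0,0]],
  ],
)

```text
t: 1.15
tcp_pos: [0.5076, 0.3428, 0.251]
tool_rot: [0.499, 0.501, -0.5, 0.5]
force: [0.5, -0.7, 0.1]
finger_gap: 0.001
```

carry_out(
  commands=[
    [[1.0,0,0,0,0,0,0],[2.0,0,0,0,0,0,0],[3.0,0,0,0,0,0,0],[4.0,0,0,0,0,0,0],[4.0,0,0,0,0,0,0]],
  ],
)

```text
t: 1.65
tcp_pos: [0.5066, 0.3388, 0.1475]
tool_rot: [-0.497, -0.501, 0.503, -0.499]
force: [-0.4, 0.2, -0.6]
finger_gap: -0.001
```

```bash
python3 - <<'E'
from h import *
for n in("scene","side"): snap(n,n+'2')
snap('wrist','wrist2')
crop('scene2',250,100,350,200,5,'d1')
crop('side2',180,100,280,200,5,'d2')
s=manip.sense(); print({k:np.round(s[k],4) for k in ('t','tcp_pos','tool_rot','force','finger_gap')})
a=cv2.imread('pics/d1.png');b=cv2.imread('pics/d2.png'); cv2.imwrite('pics/d.png',cv2.resize(np.hstack([a,b]),(800,400)))
E
```

```text
{'t': np.float64(1.8), 'tcp_pos': array([0.5101, 0.3403, 0.1521]), 'tool_rot': array([ 0.5004,  0.4998, -0.4996,  0.5002]), 'force': array([0.388 , 0.3077, 0.0374]), 'finger_gap': np.float64(-0.0027)}
```

View pics/d.png

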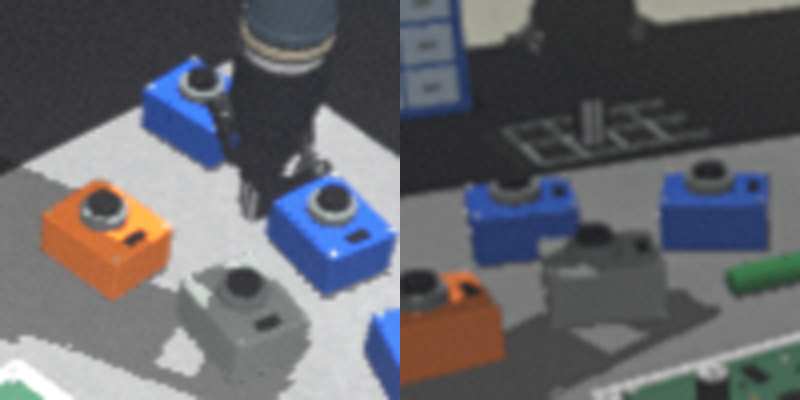

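View pics/wrist2.png

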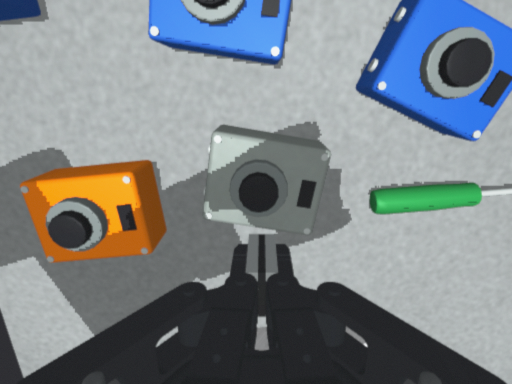

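The fingers, shut, stand above the grey isolator; its button is at wrist (259,192). Check its position from this view too.

```bash
python3 - <<'E'
from h import *
s=load('wrist2')
for z in(.055,.063,.068): print(at(s,259,192,z).round(4))
a,b=at(s,239,192,.063),at(s,279.5,192,.063); print(b-a)
E
```

```text
[0.507  0.3376 0.055 ]
[0.5071 0.3404 0.063 ]
[0.5072 0.3422 0.068 ]
[3.29578222e-02 9.10789352e-06 0.00000000e+00]
```

carry_out(
  commands=[
    [[1.0,0,0,0,0,0,0],[2.0,0,0,0,0,0,0],[2.8,0,0,0,0,0,0],[3.2,0,0,0,0,0,0],[3.2,0,0,0,0,0,0]],
  ],
)

```text
t: 2.3
tcp_pos: [0.5096, 0.34, 0.0715]
tool_rot: [-0.5, -0.5, 0.5, -0.5]
force: [-1.3, -1.3, 1.9]
finger_gap: 0.002
```

carry_out(
  commands=[
    [[0.08,0,0,0,0,0,0],[0.16,0,0,0,0,0,0],[0.24,0,0,0,0,0,0],[0.32,0,0,0,0,0,0],[0.32,0,0,0,0,0,0]],
  ],
)

```text
t: 2.8
tcp_pos: [0.5103, 0.3404, 0.0659]
tool_rot: [0.501, 0.5, -0.499, 0.5]
force: [-4.4, -1.4, 14.1]
finger_gap: -0.003
```

carry_out(
  commands=[
    [[0.05,0,0,0,0,0,0],[0.1,0,0,0,0,0,0],[0.1,0,0,0,0,0,0],[0.1,0,0,0,0,0,0],[0.1,0,0,0,0,0,0]],
  ],
)

```text
t: 3.3
tcp_pos: [0.5104, 0.3404, 0.0657]
tool_rot: [0.501, 0.5, -0.499, 0.501]
force: [-6.4, -3.9, 27.3]
finger_gap: 0.004
```

```bash
python3 - <<'E'
from h import *
s=manip.sense(); print({k:np.round(s[k],4) for k in ('t','tcp_pos','force')})
snap('side','side3'); snap('scene','scene3');s=manip.sense(); print({k:np.round(s[k],4) for k in ('t','tcp_pos','force')})
crop('side3',200,120,260,180,6,'e1');crop('scene3',270,130,350,200,6,'e2')
a=cv2.imread('pics/e1.png');b=cv2.imread('pics/e2.png'); cv2.imwrite('pics/e.png',np.hstack([cv2.resize(a,(400,400)),cv2.resize(b,(400,400))]))
E
```

```text
{'t': np.float64(3.3), 'tcp_pos': array([0.5104, 0.3404, 0.0657]), 'force': array([-6.4268, -3.9062, 27.2662])}
{'t': np.float64(3.4), 'tcp_pos': array([0.5104, 0.3404, 0.0657]), 'force': array([-5.6932, -4.2483, 27.1199])}
```

View pics/e.png

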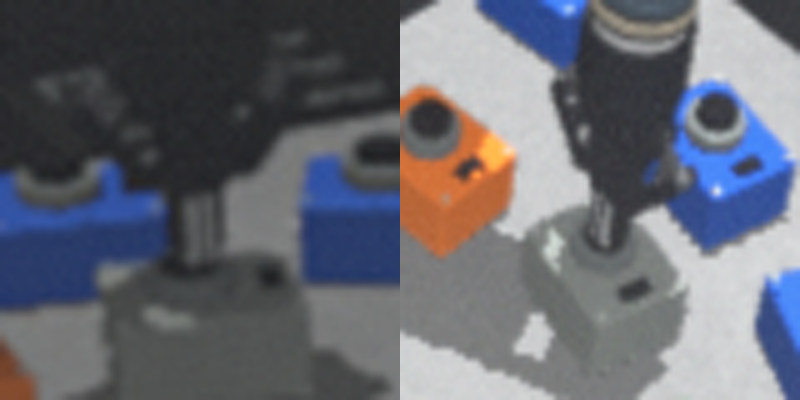

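The force doubled with no movement (27 N at z 0.0657), so there is a hard stop. I retreat in small steps to see whether the spring follows.

carry_out(
  commands=[
    [[-0.1,0,0,0,0,0,0],[-0.2,0,0,0,0,0,0],[-0.24,0,0,0,0,0,0],[-0.24,0,0,0,0,0,0],[-0.24,0,0,0,0,0,0]],
  ],
)

```text
t: 3.9
tcp_pos: [0.5102, 0.3403, 0.0669]
tool_rot: [0.501, 0.5, -0.499, 0.5]
force: [0.1, -0.1, 4.0]
finger_gap: 0.003
```

carry_out(
  commands=[
    [[-0.08,0,0,0,0,0,0],[-0.08,0,0,0,0,0,0],[-0.08,0,0,0,0,0,0],[-0.08,0,0,0,0,0,0],[-0.08,0,0,0,0,0,0]],
  ],
)

```text
t: 4.4
tcp_pos: [0.5101, 0.3403, 0.0689]
tool_rot: [0.501, 0.5, -0.5, 0.5]
force: [2.2, 1.3, 2.9]
finger_gap: 0.001
```

carry_out(
  commands=[
    [[-0.08,0,0,0,0,0,0],[-0.08,0,0,0,0,0,0],[-0.08,0,0,0,0,0,0],[-0.08,0,0,0,0,0,0],[-0.08,0,0,0,0,0,0]],
  ],
)

```text
t: 4.9
tcp_pos: [0.5092, 0.3399, 0.0706]
tool_rot: [-0.5, -0.5, 0.5, -0.5]
force: [1.1, -0.6, 2.0]
finger_gap: 0.002
```

carry_out(
  commands=[
    [[-0.16,0,0,0,0,0,0],[-0.16,0,0,0,0,0,0],[-0.16,0,0,0,0,0,0],[-0.16,0,0,0,0,0,0],[-0.16,0,0,0,0,0,0]],
  ],
)

```text
t: 5.4
tcp_pos: [0.5091, 0.3399, 0.0745]
tool_rot: [-0.5, -0.5, 0.5, -0.5]
force: [0.2, -0.2, 0.2]
finger_gap: 0.001
```

Spring return confirmed (about 4 → 0 N over 6 mm on the way up), so it was pressed fully. Now up and across, high.

carry_out(
  commands=[
    [[-1.5,0,0,0,0,0,0],[-3.0,0,0,0,0,0,0],[-4.5,0,0,0,0,0,0],[-6.0,0,0,0,0,0,0],[-7.0,0,0,0,0,0,0]],
  ],
)

```text
t: 5.9
tcp_pos: [0.5101, 0.3404, 0.2528]
tool_rot: [0.501, 0.5, -0.499, 0.5]
force: [0.6, 0.6, -0.3]
finger_gap: -0.002
```

carry_out(
  commands=[
    [[0,0,1.5,0,0,0,0],[0,0.1,3.0,0,0,0,0],[0,0.2,4.5,0,0,0,0],[0,0.3,6.0,0,0,0,0],[0,0.3,7.0,0,0,0,0]],
  ],
)

```text
t: 6.4
tcp_pos: [0.5168, 0.1628, 0.2498]
tool_rot: [-0.5, -0.5, 0.501, -0.5]
force: [0.1, 0.1, 0.1]
finger_gap: -0.003
```

```bash
python3 - <<'E'
from h import *
snap('wrist','wrist4')
s=manip.sense(); print({k:np.round(s[k],4) for k in ('t','tcp_pos','tool_rot','force','finger_gap')})
E
```

```text
{'t': np.float64(6.45), 'tcp_pos': array([0.5167, 0.16  , 0.2497]), 'tool_rot': array([-0.4996, -0.4987,  0.5018, -0.4999]), 'force': array([-0.5735, -2.8668, -0.8553]), 'finger_gap': np.float64(0.0022)}
```

View pics/wrist4.png

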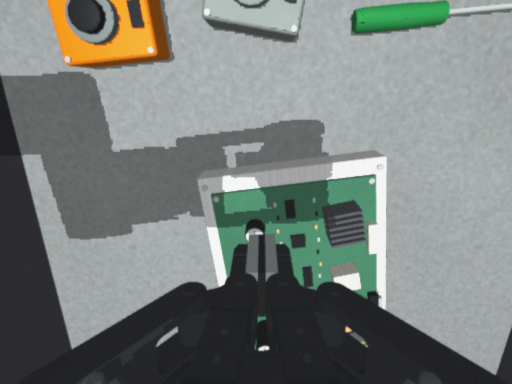

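carry_out(
  commands=[
    [[0,0,1.5,0,0,0,0],[0,0.05,3.0,0,0,0,0],[0,0.1,4.5,0,0,0,0],[0,0.15,6.0,0,0,0,0],[0,0.2,7.5,0,0,0,0]],
  ],
)

```text
t: 6.95
tcp_pos: [0.5217, -0.0235, 0.2498]
tool_rot: [0.5, 0.5, -0.5, 0.5]
force: [0.4, 0.7, 0.1]
finger_gap: -0.002
```

carry_out(
  commands=[
    [[0,0,1.0,0,0,0,0],[0,0,2.0,0,0,0,0],[0,0,2.3,0,0,0,0],[0,0,2.3,0,0,0,0],[0,0,2.3,0,0,0,0]],
  ],
)

```text
t: 7.45
tcp_pos: [0.5217, -0.0789, 0.2497]
tool_rot: [0.5, 0.5, -0.5, 0.5]
force: [1.0, -0.6, -0.8]
finger_gap: -0.002
```

```bash
python3 - <<'E'
from h import *
snap('wrist','wrist5');snap('side','side5');snap('scene','scene5')
s=manip.sense(); print({k:np.round(s[k],4) for k in ('t','tcp_pos','tool_rot','force','finger_gap')})
crop('wrist5',150,0,400,250,2.4,'f1');crop('scene5',190,180,310,280,5,'f2');
E
```

```text
{'t': np.float64(7.6), 'tcp_pos': array([ 0.5218, -0.0786,  0.2498]), 'tool_rot': array([ 0.4996,  0.5006, -0.4996,  0.5002]), 'force': array([-0.9498,  0.1743, -0.3724]), 'finger_gap': np.float64(-0.0024)}
```

View pics/wrist5.png

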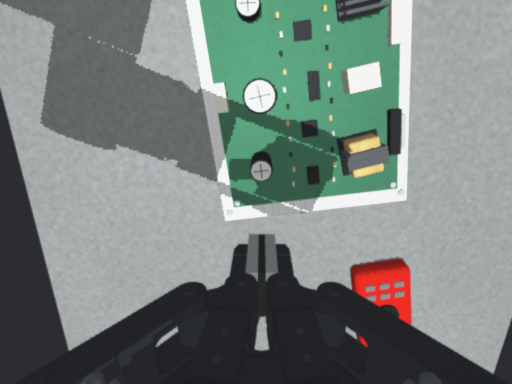

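View pics/f2.png

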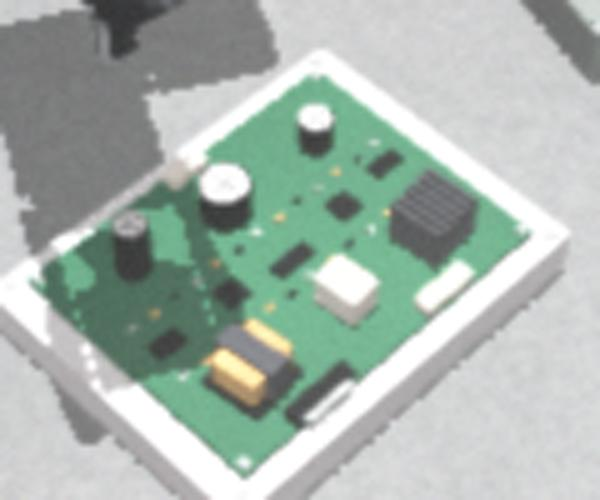

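View pics/side5.png

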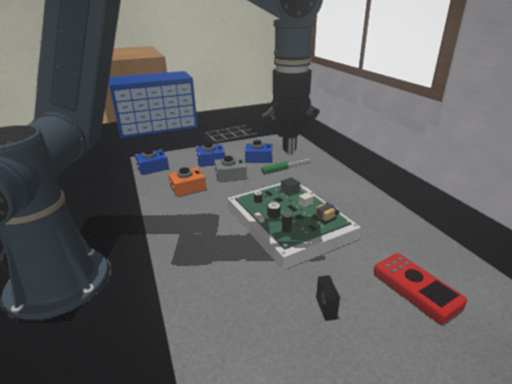

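```bash
python3 - <<'E'
from h import *
s=load('wrist5')
print('tall',at(s,261,171,.092),'wide',at(s,260,96,.076),'short',at(s,248,4,.072),'relay',at(s,363,77,.072))
for p in((228,217),(406,200)):print(at(s,*p,.04).round(4))
s=load('scene5'); print('tall',at(s,190+130/5,180+225/5,.092),'hs',at(s,190+433/5,180+203/5,.08))
s=load('wrist4'); print('hs',at(s,344,223,.08))
E
python3 -c "
import sys;sys.path.insert(0,'.')
from h import *;crop('wrist4',310,190,380,260,8,'g')"
```

```text
tall [ 0.52096475 -0.07984055  0.092     ] wide [ 0.51994711 -0.00617239  0.076     ] short [0.50886641 0.07569883 0.072     ] relay [0.62276483 0.0118602  0.072     ]
[ 0.4787 -0.155   0.04  ]
[ 0.702  -0.1317  0.04  ]
tall [ 0.52367111 -0.07835997  0.092     ] hs [0.61687292 0.08870388 0.08      ]
hs [0.61053678 0.09670338 0.08      ]
```

View pics/g.png

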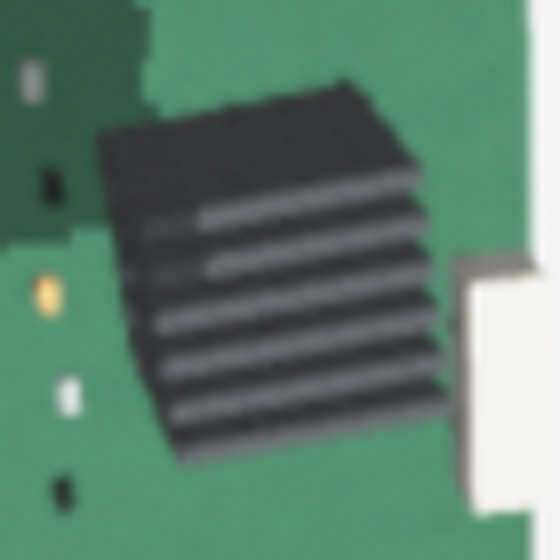

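carry_out(
  commands=[
    [[1.3,0,0,0,0,0,0],[2.6,0,0,0,0,0,0],[3.9,0,0,0,0,0,0],[4.9,0,0,0,0,0,0],[5.4,0,0,0,0,0,0]],
  ],
)

```text
t: 8.1
tcp_pos: [0.5208, -0.0786, 0.1128]
tool_rot: [0.499, 0.502, -0.5, 0.499]
force: [-0.4, 0.3, -0.0]
finger_gap: -0.0
```

carry_out(
  commands=[
    [[0,0,0,0,0,0,0],[0,0,0,0,0,0,0],[0,0,0,0,0,0,0],[0,0,0,0,0,0,0],[0,0,0,0,0,0,0]],
  ],
)

```text
t: 8.6
tcp_pos: [0.5225, -0.0802, 0.1158]
tool_rot: [0.5, 0.499, -0.5, 0.501]
force: [1.0, 0.1, 0.4]
finger_gap: 0.002
```

```bash
python3 - <<'E'
from h import *
snap('side','side6');snap('scene','scene6')
s=manip.sense(); print({k:np.round(s[k],4) for k in ('t','tcp_pos','tool_rot','force')})
crop('scene6',180,160,300,280,3.3,'f1');crop('side6',230,130,350,250,3.3,'f2')
cv2.imwrite('pics/f.png',np.hstack([cv2.imread('pics/f1.png'),cv2.imread('pics/f2.png')]))
E
```

```text
{'t': np.float64(8.7), 'tcp_pos': array([ 0.5223, -0.0801,  0.1154]), 'tool_rot': array([ 0.5002,  0.4996, -0.4998,  0.5004]), 'force': array([0.3329, 0.5691, 0.1176])}
```

View pics/f.png

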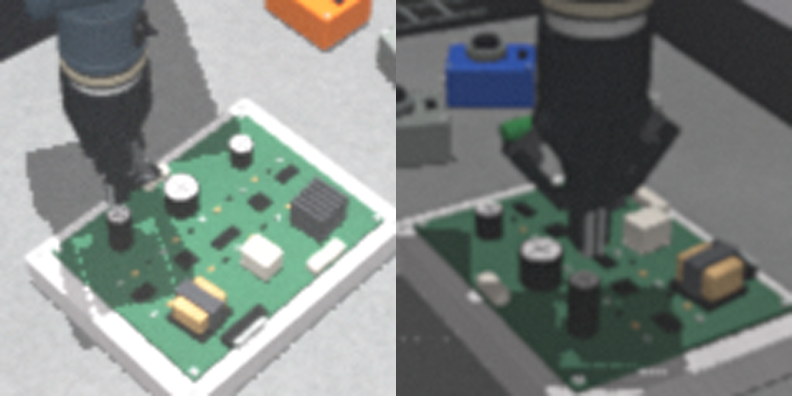

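```bash
python3 - <<'E'
from h import *
for f,ox,oy in(('scene6',180,160),('side6',230,130)):
    s=load(f)
    for z in(.115,.092,.046): print(f,z,((proj(s,[.522,-.08,z])-[ox,oy])*3.3).round(0))
E
```

```text
scene6 0.115 [115. 199.]
scene6 0.092 [116. 214.]
scene6 0.046 [119. 243.]
side6 0.115 [188. 248.]
side6 0.092 [187. 275.]
side6 0.046 [185. 327.]
```

```bash
python3 -c "
from h import *
crop('scene6',200,200,240,250,12,'f1');crop('side6',270,180,310,240,10,'f2')
a=cv2.imread('pics/f1.png');b=cv2.imread('pics/f2.png');print(a.shape,b.shape)
cv2.imwrite('pics/f3.png',np.hstack([a,b]))" ; python3 -c "
import cv2"
```

```text
(600, 480, 3) (600, 400, 3)
```

View pics/f3.png

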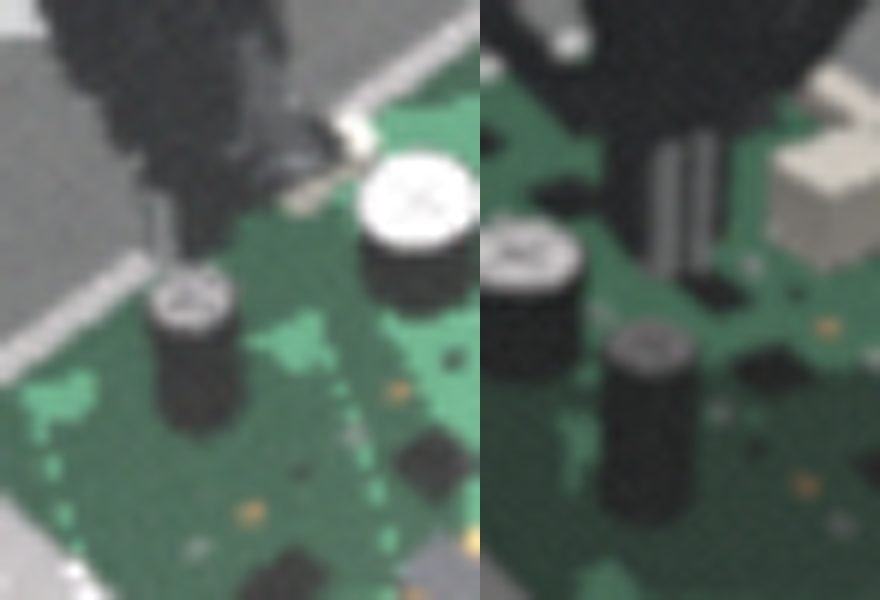

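Tip stands ~22 mm above the tall cap, centred within a few mm. Hold.

carry_out(
  commands=[
    [[0,0,0,0,0,0,0],[0,0,0,0,0,0,0],[0,0,0,0,0,0,0],[0,0,0,0,0,0,0],[0,0,0,0,0,0,0]],
  ],
)

```text
t: 9.2
tcp_pos: [0.522, -0.08, 0.1148]
tool_rot: [0.5, 0.5, -0.5, 0.5]
force: [-0.0, -0.9, -0.9]
finger_gap: 0.003
```

carry_out(
  commands=[
    [[0,0,0,0,0,0,0],[0,0,0,0,0,0,0],[0,0,0,0,0,0,0],[0,0,0,0,0,0,0],[0,0,0,0,0,0,0]],
  ],
)

```text
t: 9.7
tcp_pos: [0.522, -0.08, 0.1148]
tool_rot: [0.5, 0.5, -0.5, 0.5]
force: [-0.0, 0.4, -0.0]
finger_gap: -0.001
```

carry_out(
  commands=[
    [[0,0,0,0,0,0,0],[0,0,0,0,0,0,0],[0,0,0,0,0,0,0],[0,0,0,0,0,0,0],[0,0,0,0,0,0,0]],
  ],
)

```text
t: 10.2
tcp_pos: [0.522, -0.08, 0.1148]
tool_rot: [0.5, 0.5, -0.5, 0.5]
force: [-0.1, 0.8, 0.6]
finger_gap: 0.004
```

carry_out(
  commands=[
    [[0,0,0,0,0,0,0],[0,0,0,0,0,0,0],[0,0,0,0,0,0,0],[0,0,0,0,0,0,0],[0,0,0,0,0,0,0]],
  ],
)

```text
t: 10.7
tcp_pos: [0.522, -0.0799, 0.1148]
tool_rot: [0.5, 0.5, -0.5, 0.5]
force: [0.5, -0.6, 0.9]
finger_gap: -0.003
```

carry_out(
  commands=[
    [[0,0,0,0,0,0,0],[0,0,0,0,0,0,0],[0,0,0,0,0,0,0],[0,0,0,0,0,0,0],[0,0,0,0,0,0,0]],
  ],
)

```text
t: 11.2
tcp_pos: [0.5219, -0.08, 0.1148]
tool_rot: [0.5, 0.5, -0.5, 0.5]
force: [1.2, 0.2, 0.1]
finger_gap: -0.003
```

carry_out(
  commands=[
    [[0,0,0,0,0,0,0],[0,0,0,0,0,0,0],[0,0,0,0,0,0,0],[0,0,0,0,0,0,0],[0,0,0,0,0,0,0]],
  ],
)

```text
t: 11.7
tcp_pos: [0.522, -0.08, 0.1148]
tool_rot: [0.5, 0.5, -0.5, 0.5]
force: [-0.2, -0.3, 0.1]
finger_gap: 0.001
```

carry_out(
  commands=[
    [[-1.2,0,0,0,0,0,0],[-2.6,0,0,0,0,0,0],[-4.0,0,0,0,0,0,0],[-5.2,0,0,0,0,0,0],[-5.4,0,0,0,0,0,0]],
  ],
)

```text
t: 12.2
tcp_pos: [0.5242, -0.0807, 0.2537]
tool_rot: [0.501, 0.497, -0.499, 0.503]
force: [0.1, -0.3, 0.3]
finger_gap: 0.002
```

carry_out(
  commands=[
    [[0,0.7,-1.3,0,0,0,0],[0,1.5,-2.7,0,0,0,0],[0,2.2,-4.0,0,0,0,0],[0,3.0,-5.4,0,0,0,0],[0,3.7,-6.8,0,0,0,0]],
  ],
)

```text
t: 12.7
tcp_pos: [0.6146, 0.0914, 0.2486]
tool_rot: [-0.5, -0.5, 0.501, -0.5]
force: [-0.1, 0.3, 0.4]
finger_gap: -0.0
```

```bash
python3 - <<'E'
from h import *
s=manip.sense(); print({k:np.round(s[k],4) for k in ('t','tcp_pos','tool_rot','force')})
snap('wrist','wrist7')
s=load('wrist4'); print(at(s,346.9,229.1,.08))
E
```

```text
{'t': np.float64(12.7), 'tcp_pos': array([0.6146, 0.0914, 0.2486]), 'tool_rot': array([-0.4996, -0.5004,  0.5005, -0.4995]), 'force': array([-0.1452,  0.2901,  0.4304])}
[0.61452692 0.08900509 0.08      ]
```

View pics/wrist7.png

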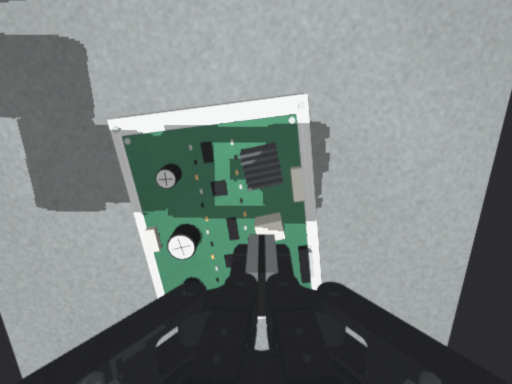

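Heat sink with fins at wrist (261,169), in line with the fingers; earlier estimates agree on (0.615, 0.089). Descend.

carry_out(
  commands=[
    [[1.4,0,0,0,0,0,0],[2.8,0,0,0,0,0,0],[4.2,0,0,0,0,0,0],[5.3,0,0,0,0,0,0],[5.85,0,0,0,0,0,0]],
  ],
)

```text
t: 13.25
tcp_pos: [0.6118, 0.0899, 0.0998]
tool_rot: [0.498, 0.502, -0.502, 0.498]
force: [0.4, -0.8, 0.9]
finger_gap: -0.001
```

carry_out(
  commands=[
    [[0,0,0,0,0,0,0],[0,0,0,0,0,0,0],[0,0,0,0,0,0,0],[0,0,0,0,0,0,0],[0,0,0,0,0,0,0]],
  ],
)

```text
t: 13.75
tcp_pos: [0.6152, 0.09, 0.1048]
tool_rot: [0.501, 0.499, -0.499, 0.501]
force: [-0.7, 0.4, -0.2]
finger_gap: 0.002
```

```bash
python3 - <<'E'
from h import *
snap('side','side8');snap('scene','scene8')
s=manip.sense(); print({k:np.round(s[k],4) for k in ('t','tcp_pos','tool_rot','force')})
crop('scene8',240,170,310,240,5.7,'f1');crop('side8',255,130,325,200,5.7,'f2')
cv2.imwrite('pics/f8.png',np.hstack([cv2.imread('pics/f1.png'),cv2.imread('pics/f2.png')]))
E
```

```text
{'t': np.float64(13.85), 'tcp_pos': array([0.6148, 0.0901, 0.1044]), 'tool_rot': array([ 0.5003,  0.4997, -0.4996,  0.5004]), 'force': array([-0.7378,  0.1127,  0.0287])}
```

View pics/f8.png

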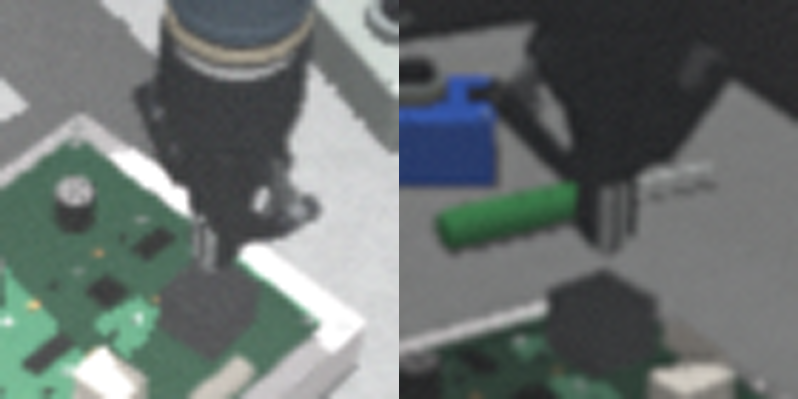

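The tip (side crop 608,250) stands centred over the heat sink's top (605,290), clear of it. Hold, then rise.

carry_out(
  commands=[
    [[0,0,0,0,0,0,0],[0,0,0,0,0,0,0],[0,0,0,0,0,0,0],[0,0,0,0,0,0,0],[0,0,0,0,0,0,0]],
  ],
)

```text
t: 14.35
tcp_pos: [0.6145, 0.09, 0.1035]
tool_rot: [-0.5, -0.5, 0.5, -0.5]
force: [-0.1, 0.8, 0.1]
finger_gap: 0.003
```

carry_out(
  commands=[
    [[0,0,0,0,0,0,0],[0,0,0,0,0,0,0],[0,0,0,0,0,0,0],[0,0,0,0,0,0,0],[0,0,0,0,0,0,0]],
  ],
)

```text
t: 14.85
tcp_pos: [0.6145, 0.09, 0.1036]
tool_rot: [0.5, 0.5, -0.5, 0.5]
force: [-0.2, 0.6, 0.2]
finger_gap: -0.0
```

carry_out(
  commands=[
    [[0,0,0,0,0,0,0],[0,0,0,0,0,0,0],[0,0,0,0,0,0,0],[0,0,0,0,0,0,0],[0,0,0,0,0,0,0]],
  ],
)

```text
t: 15.35
tcp_pos: [0.6145, 0.09, 0.1036]
tool_rot: [-0.5, -0.5, 0.5, -0.5]
force: [0.3, 0.1, -0.4]
finger_gap: -0.001
```

carry_out(
  commands=[
    [[0,0,0,0,0,0,0],[0,0,0,0,0,0,0],[0,0,0,0,0,0,0],[0,0,0,0,0,0,0],[0,0,0,0,0,0,0]],
  ],
)

```text
t: 15.85
tcp_pos: [0.6145, 0.09, 0.1036]
tool_rot: [0.5, 0.5, -0.5, 0.5]
force: [-0.5, 0.2, 0.9]
finger_gap: 0.003
```

carry_out(
  commands=[
    [[0,0,0,0,0,0,0],[0,0,0,0,0,0,0],[0,0,0,0,0,0,0],[0,0,0,0,0,0,0],[0,0,0,0,0,0,0]],
  ],
)

```text
t: 16.35
tcp_pos: [0.6145, 0.09, 0.1036]
tool_rot: [0.5, 0.5, -0.5, 0.5]
force: [0.1, 0.8, 0.9]
finger_gap: -0.001
```

carry_out(
  commands=[
    [[0,0,0,0,0,0,0],[0,0,0,0,0,0,0],[0,0,0,0,0,0,0],[0,0,0,0,0,0,0],[0,0,0,0,0,0,0]],
  ],
)

```text
t: 16.85
tcp_pos: [0.6145, 0.0901, 0.1036]
tool_rot: [0.5, 0.5, -0.5, 0.5]
force: [0.8, -0.2, -0.1]
finger_gap: -0.002
```

carry_out(
  commands=[
    [[-1.3,0,0,0,0,0,0],[-2.7,0,0,0,0,0,0],[-4.1,0,0,0,0,0,0],[-5.5,0,0,0,0,0,0],[-6.6,0,0,0,0,0,0]],
  ],
)

```text
t: 17.35
tcp_pos: [0.6149, 0.09, 0.271]
tool_rot: [0.501, 0.499, -0.499, 0.501]
force: [1.4, -0.6, -0.3]
finger_gap: -0.001
```

carry_out(
  commands=[
    [[0,0,0,0,0,0,0],[0,0,0,0,0,0,0],[0,0,0,0,0,0,0],[0,0,0,0,0,0,0],[0,0,0,0,0,0,0]],
  ],
)

```text
t: 17.85
tcp_pos: [0.6138, 0.09, 0.2671]
tool_rot: [-0.499, -0.501, 0.501, -0.499]
force: [-0.4, -0.6, 0.8]
finger_gap: 0.001
```

```bash
python3 - <<'E'
from h import *
snap('scene','scene9')
s=manip.sense(); print({k:np.round(s[k],4) for k in ('t','tcp_pos','tool_rot','force','qd')})
E
```

```text
{'t': np.float64(17.9), 'tcp_pos': array([0.614 , 0.09  , 0.2674]), 'tool_rot': array([ 0.4995,  0.5006, -0.5005,  0.4994]), 'force': array([ 0.6985, -0.2227,  0.6496]), 'qd': array([ 0.0006, -0.0054, -0.0065,  0.0004,  0.0007,  0.0005])}
```

View pics/scene9.png

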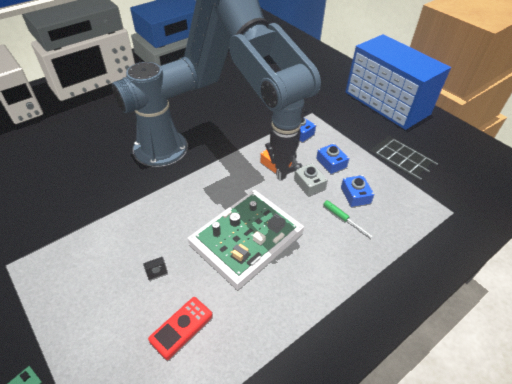

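The hand is high at z 0.268. Fan (155,268), meter (181,327) and screwdriver (347,218) are where they were.

```bash
python3 -c "
from station import manip
print(manip.sign_off())"
```

```text
the job is handed in; nothing more can be done
None
```

The job was done in the order asked and handed in at about 18 s of the 64 s allowed.

- **Isolator:** I pressed the grey isolator's button with shut fingers until it hit its stop. The force rose to 27 N with no further movement, then fell from about 4 N to 0 over roughly 6 mm as I backed off.
- **Tall capacitor:** I pointed at it with the fingers straight down, about 23 mm above its top, and kept still for about 3 s.
- **Heat sink:** I pointed at it the same way, about 23 mm above its top, and kept still for about 3 s.
- **Finish:** I raised the hand to z 0.268 m, about 0.19 m above the heat sink and 0.175 m above the tallest part. Both crossings of the board were at z 0.25 m.

**Last checks:** the force was about zero and the arm was at rest. In the last scene picture the fan, meter and screwdriver stood where they began.

**Disagreements:**
- The two fixed cameras put the tops 3–4 mm too low: 0.088 m for the capacitor against 0.092 m, and 0.077 m for the heat sink against 0.080 m. They also put the button top at 0.063 m, where contact came near 0.071 m. I used the stated heights for pointing and the force reading for the button.
- The side view showed the fingertip a few mm off the capacitor's centre, which is still within its top.

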